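Clamp a casting mould to the set force

ROBOT

A 7-joint arm with a two-finger parallel gripper is mounted at the origin on the work surface. World frame = base frame: x ahead of the robot, y to its left, z up, the work surface at z = 0. Lengths are in m, angles in rad, forces in N, time in s.
With the tool pointing down it reaches from about 0.425 to 1.025 m from the base axis. Payload 3.6 kg.
Tool frame: the origin (TCP) lies at the very end of the fingers, on their centre line; the grasp point (between the pads) lies 19 mm behind it; z points along the fingers, y is the line along which they close (so a half turn about z gives the same grasp; the last joint's range is limited). The gripper opens to 85 mm and grips with 20 to 120 N. Pads are 22 mm wide; open, the fingers measure 114 mm over their backs; the gripper's body (76 mm by 85 mm) begins 54 mm behind the grasp point. The pads swing forward as they close: fully open they stand 13 mm farther back than shut.
Start: joints at [1.024, 0.591, 0.048, 1.609, -0.033, 0.943, -0.034], TCP at [0.317, -0.652, 0.231] pointing down, gripper open.
Joint ranges: [-2.69, 2.69], [-0.47, 2.24], [-1.27, 1.36], [0.19, 2.51], [-1.53, 4.68], [0.08, 2.07], [-3.09, 3.09]. Speed limits (rad/s): [2.57, 2.57, 3.14, 3.14, 3.14, 3.14, 3.14].

INTERFACE

Orientations are given as a rotation vector (axis times angle).
In Python, from plant import manip gives the robot as it stands.
- The arm moves only by the tool send_rows, never from a script. Its argument "steps" is a list of rows, each a list of 5 numbers: the shift along the tool's x, y, z normalised to -1 to 1, where 1 is 200 mm, then the turn about the tool's z normalised to -1 to 1, where 1 is 30 degrees, then the gripper command: -1 is shut, 1 is fully open, values between are in proportion. In form: [[dx, dy, dz, spin, hand], ...]. A call has 1 to 8 rows; each row is the pose to reach, as a shift and turn from the pose commanded when the call began, along the tool's axes at that moment; what a row does not reach only later rows make up. A row lasts 1/12 s, in which the tool goes at most 41.7 mm and 7.16 degrees, less where a joint would pass 70% of its speed; a pose out of reach is approached as far as the arm can. A call with a number of a shift or a turn outside -1 to 1 is refused whole. A call with a gripper value outside its range is refused whole. The fingers move at their own pace and stop on an object; "squeeze" is the grip in N (left out, the last holds). Time passes only in rows, so rows that repeat a pose let the fingers close. It gives the time, the measured TCP pose, the force, the opening and the grip force at its end, in the units of the state.
- manip.read_state(): the state, without advancing time (a new reading comes with each control period).
- manip.snapshot(name): name is "side" or "top"; returns the picture (384x512x3 uint8, red, green, blue); there is no depth.
- manip.camera_info(name): a dict with "vertical_fov" (degrees; the focal length in pixels is half the picture's height over the tangent of half this angle, whatever the lens; pixels are square), "cx", "cy" (the principal point, pixels), "origin" and "orientation" of the camera in the world. Camera axes: x right, y up, looking along -z (the intrinsics and any distortion apply to the point x, -y, -z); pixel columns grow to the right and rows downward; lengths in m; the calibration is good to about 2 mm. A picture is of the moment at which its call begins. camera_info takes no time and is no camera call.
- manip.job_done(): hands the job in; it is judged then, once.
Trained networks look in the newest picture that a camera, given by its name, has taken for a name from the list of things; names that differ only in an ending like _2 or _b are one class to them, and where a whole thing is asked for, a point or a joint stands for the part that bears it (a point fixed in the world has none). Each returns a list of dicts, best first, with "score" (0 to 1); they miss things now and then, are a little off and sometimes report something else, mostly with a low value. They report only what shows in the picture. A call takes as long as a camera call. They do not tell look-alikes from the thing itself.
- manip.find_in(query, camera): "rect" ([centre column, centre row, width, height] in pixels, round what is visible of it).
The state is a dict: "time_s": time; "joint_pos": joint angles; "joint_vel": joint speeds; "tau": joint torques, N m; "tool_pos": TCP position; "tcp_rot": TCP orientation; "ft_force": force on the tool from outside, world axes, zero at the start; "wrist_torque": the same for the moment, N m; "opening": finger opening in m; "grasp_force": force on a finger pad.
Only numpy, scipy, OpenCV 4.12 (cv2) and the standard library are available. Lean on these libraries where they do the work, as an engineer would, in place of code of your own. Each camera call takes 0.05 s, during which the arm holds its last target. There are 200 camera calls.

TASK

Get the casting mould out of the low cooling shelf and set it gently, brass plate up, on the blue screw clamp's sprung bed: brass end in, square to the clamp, against the rubber back stop, with the brass plate under the screw pad, and let it go. Then turn the black wing clockwise until the red tab pops fully out of the clamp's side, stop there without overtightening, and leave the mould clamped. Keep the mould level, and leave the other things on the bench where they are.

Things in the scene. Friction and masses are not known exactly. Their poses are not given: they have to be found in the camera images.
- mould_mid (a point): Centre of the loose casting mould, a rigid block 180 long (x) x 50 wide (y) x 40 high (z up), 0.4 to 0.8 kg, lying flat; origin 20 above its underside. Aluminium with a black parting line; the last 50 at its -x end are ochre yellow (grip end), a brass plate lies on top near its +x end (brass end). At the start some 100 of its grip end are under the cooling shelf.
- plate (a point): Top centre of the mould's round brass plate, 36 across, 2 thick, 45 from the mould's brass end and 42 above its underside: mould_mid + (45, 0, 22). It must end under the screw pad.
- grip_end (a point): Middle of the yellow grip end: mould_mid + (-65, 0, 0). At first it is under the shelf, until the mould is drawn straight out along its own +x, towards its brass end. The mould cannot be held by the brass end in the clamp (screw and arm are in the way there): put it down and take it by the grip end.
- tail (a point): Centre of the mould's brass end face: mould_mid + (90, 0, 0).
- shelf_mouth (a point): Middle of the open front of the fixed dark steel cooling shelf, 35 above the table. The shelf's -y axis points out of the mouth. It is a low roof 120 (x) x 105 (y), underside 70 and top 75 above the table, on side walls and a back wall, 110 clear inside, no floor.
- seat (a point): Fixed blue screw clamp, open to its -x side. This point: on the screw axis, on top of the bed, 46 above the table; x from the open front to the back stop, z up. About it the aluminium bed spans x -90 to 40, y -40 to 40, 20 above the blue base (x -95 to 90, y -55 to 55, 26 high). A column stands behind x 45; an arm 40 wide runs from it to x -21, 123 to 157 above the table.
- stop (a point): Face of the black rubber back stop, on the column, at seat + (45, 0, 20); same axes as seat. With the brass end against it the brass plate is exactly under the screw pad.
- pad (a point): Centre of the underside of the round screw pad (32 across, 9 thick) on the screw axis. At the start it is 6 to 10 above the top of a mould's brass plate lying on the bed; it comes down 5 mm per radian of the wing.
- wing_mid (a point): Centre of the black wing handle on top of the screw, a flat upright bar 70 long (x) x 14 thick (y) x 30 high, with a yellow mark on the +x half of its top; 200 above the table when the wing joint reads 0, 5 mm lower per radian.
- wing (a joint): Wing angle in rad, growing clockwise seen from above (tightening), from -1.0 to 6.0. It begins between -0.3 and 0.3. The thread is stiff (0.18 N m of friction, about 0.32 N m near the set force) and stays where it is left.
- anvil (a joint): How far the sprung bed has sunk, m; 0 at the start. It begins to sink at 12 N and needs 3 N more per mm. At about 5 mm (27 N) it frees the red tab; over 8.5 mm the mould is overtightened and spoilt.
- tab (a joint): How far the red indicator tab (26 wide, 12 thick) has come out of the clamp base's +y side, m: 0 held in, 0.016 popped out. A spring throws it out in one go when the bed has sunk far enough; it never goes back. It must be tripped by the screw, not by pressing the mould down by hand.
- hammer: Hammer, 240 long: bystander, to be left where it is; origin at the centre of its underside.
- pliers: Red-handled pliers, 160 long: bystander, to be left where it is; origin at the centre of its underside.
- tankard: Pewter tankard, 100 high, 72 across, handle at its +y: bystander, to be left where it is; origin at the centre of its underside.
- spare: Spare grey mould with a green band, 150 x 55 x 36: bystander, to be left where it is; origin at the centre of its underside.
- lizard0: Pewter lizard casting, 120 long: bystander, to be left where it is; origin at the centre of its underside.
- lizard1: Pewter lizard casting, 120 long: bystander, to be left where it is; origin at the centre of its underside.
- file: File with a wooden handle, 205 long: bystander, to be left where it is; origin at the centre of its underside.
Things that resemble listed ones, but are neither listed nor needed, are in the scene too. Of the things that look like the part that bears seat, the larger one is meant.

How it is judged:
By the outcome, as a careful person would: the job done as asked, in the order asked, and still so for the second after the job is handed in, with the robot touching nothing.
It also fails if it takes over 72 s, if anything falls off the work surface, if the arm or the gripper's body presses on something with over 40 N, if the wrist force passes 120 N, or if a joint passes its speed limit or range.

## Working session

There is one attempt and no reset: what is moved stays moved. The work goes in short steps, Python scripts to look and compute and a tool call to move; the robot and the scene stay as the last step left them, time stands still between calls to the robot, and variables do not carry over. Pictures are saved under pics/ and viewed, at most 10 in all, crops included, and the job is handed in when it is done.

Besides the shell and the picture viewer there is one more tool, called after ">>>" as name(argument=value, ...), one argument or row to a line, values as JSON. send_rows: Moves the arm, as the interface text tells. Scaled input: -1 to 1 covers 200 mm each way for a shift and 30 degrees each way for a turn. Its arguments: {"type":"object","properties":{"steps":{"type":"array"},"squeeze":{"type":"number"}},"required":["steps"]}

```bash
mkdir -p pics; ls; cat > h.py <<'E'
import numpy as np, cv2
from scipy.spatial.transform import Rotation as R
from plant import manip
E
python3 - <<'E'
from h import *
s=manip.read_state(); print({k:np.round(v,4).tolist() for k,v in s.items()})
for n in ["top","side"]:
    print(n,manip.camera_info(n))
    im=manip.snapshot(n); cv2.imwrite(f"pics/{n}0.png",im[:,:,::-1])
    for q in ["mould_mid","plate","shelf_mouth","seat","wing","tab","spare","pad","hammer","tankard"]:
        try: print(q,[(np.round(d["rect"]).astype(int).tolist(),round(d["score"],2)) for d in manip.find_in(q,n)][:3])
        except Exception as e: print(q,e)
E
```

```text
pics
{'time_s': 0.0, 'joint_pos': [1.0245, 0.5921, 0.0483, 1.6098, -0.0333, 0.9427, -0.0337], 'joint_vel': [-0.0006, -0.0006, 0.0021, -0.0018, -0.0012, 0.0007, -0.0021], 'tau': [-0.0003, -54.8696, 1.5461, -19.8124, 0.0093, 0.0087, -0.0], 'tool_pos': [0.3168, -0.6512, 0.2301], 'tcp_rot': [-3.0593, -0.7049, 0.001], 'ft_force': [0.1783, -0.165, 0.3615], 'wrist_torque': [0.0331, 0.0357, 0.0367], 'grasp_force': 0.0, 'opening': 0.085}
top {'vertical_fov': 47.1007178770049, 'cx': 254.42105348526343, 'cy': 194.18144245697732, 'origin': array([ 0.38948388, -0.02424915,  1.33831072]), 'orientation': array([ 0.13085833, -0.12464522, -1.5562427 ])}
mould_mid [([190, 217, 31, 14], 0.68)]
plate [([188, 217, 34, 22], 0.81)]
shelf_mouth [([159, 218, 40, 44], 0.87)]
seat [([315, 194, 46, 74], 0.73), ([286, 116, 32, 55], 0.65), ([189, 217, 30, 21], 0.37)]
wing [([322, 186, 13, 22], 0.59), ([315, 194, 41, 76], 0.51)]
tab [([321, 186, 10, 32], 0.57), ([324, 184, 8, 29], 0.56)]
spare [([190, 218, 28, 18], 0.74), ([208, 146, 50, 30], 0.73), ([277, 264, 23, 11], 0.31)]
pad [([321, 186, 14, 27], 0.47)]
hammer [([399, 232, 25, 81], 0.58), ([223, 266, 20, 7], 0.49)]
tankard [([149, 152, 33, 39], 0.83)]
side {'vertical_fov': 49.68362469184986, 'cx': 253.1249413961359, 'cy': 186.1679418170995, 'origin': array([0.05425891, 0.66140983, 1.14805944]), 'orientation': array([ 0.31347461, -0.88040456, -2.34648771])}
mould_mid [([232, 257, 20, 18], 0.8), ([152, 252, 38, 34], 0.39)]
plate [([283, 150, 18, 19], 0.66), ([234, 258, 26, 22], 0.6)]
shelf_mouth [([212, 281, 52, 58], 0.63)]
seat [([283, 172, 58, 70], 0.8), ([221, 159, 44, 52], 0.65), ([233, 257, 23, 23], 0.49)]
wing [([215, 140, 13, 12], 0.52), ([286, 149, 19, 17], 0.49)]
tab []
spare [([189, 217, 40, 35], 0.97)]
pad [([284, 154, 18, 32], 0.68), ([216, 146, 11, 28], 0.63), ([362, 190, 30, 32], 0.53)]
hammer [([340, 153, 64, 34], 0.82)]
tankard [([154, 252, 30, 37], 0.69)]
```

```bash
python3 - <<'E'
from h import *
t=cv2.imread("pics/top0.png")[90:320,120:450]
cv2.imwrite("pics/v1.png",cv2.resize(t,None,fx=2.4,fy=2.4,interpolation=cv2.INTER_CUBIC))
t=cv2.imread("pics/side0.png")[110:330,130:430]
cv2.imwrite("pics/v2.png",cv2.resize(t,None,fx=2.6,fy=2.6,interpolation=cv2.INTER_CUBIC))
E
```

```text
(no output)
```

View pics/v1.png

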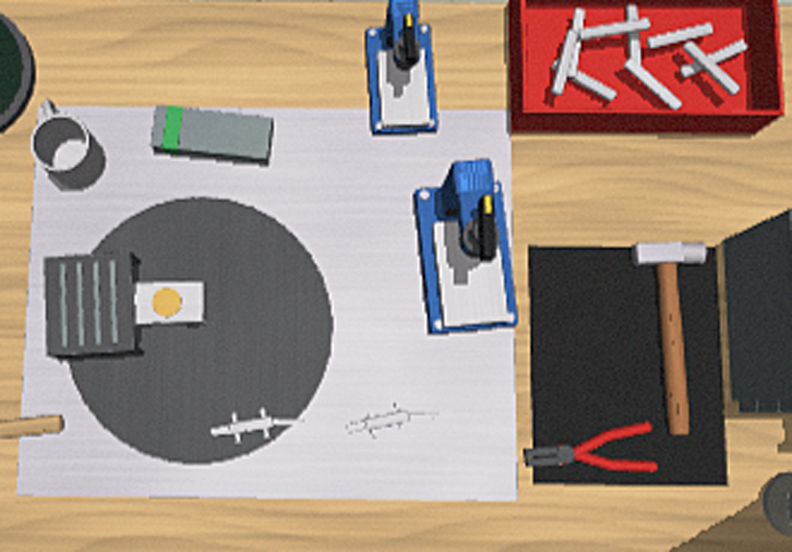

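View pics/v2.png

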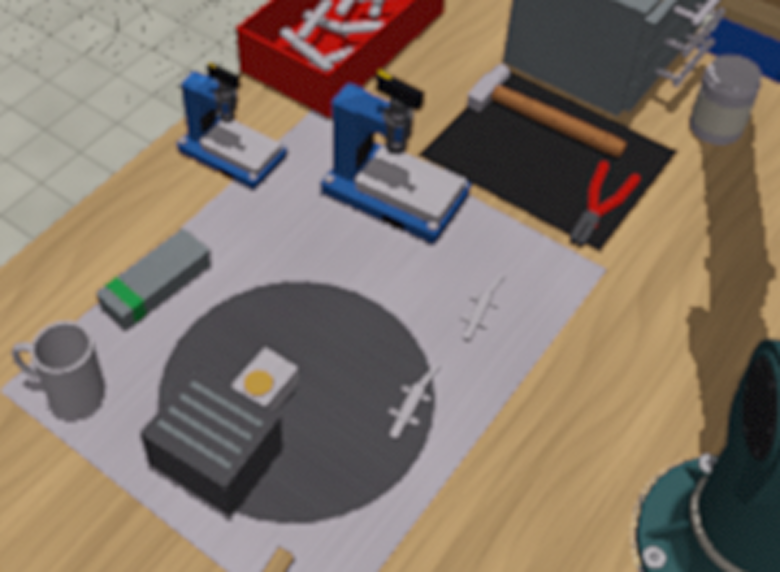

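The top view shows the mould's brass end sticking out of the dark shelf at about full px (190,216). The only other mould is the green-banded spare at (208,146). The clamps are the larger blue one at (315,194), which I choose, and a smaller decoy at (286,116). Next is the close crop for checking and measuring.

```bash
cat >> h.py <<'E'
def cam(n):
    c=manip.camera_info(n); f=192/np.tan(np.radians(c["vertical_fov"]/2))
    return c["origin"],R.from_rotvec(c["orientation"]).as_matrix(),f,c["cx"],c["cy"]
def back(n,u,v,z):
    o,M,f,cx,cy=cam(n); d=M@np.array([(u-cx)/f,-(v-cy)/f,-1]); return o+d*(z-o[2])/d[2]
def proj(n,P):
    o,M,f,cx,cy=cam(n); p=(np.atleast_2d(P)-o)@M; return np.c_[cx-f*p[:,0]/p[:,2],cy+f*p[:,1]/p[:,2]]
E
python3 - <<'E'
from h import *
t=cv2.imread("pics/top0.png")
a=cv2.resize(t[190:246,135:211],None,fx=5.2,fy=5.2,interpolation=cv2.INTER_LANCZOS4)
b=cv2.resize(t[150:235,288:341],None,fx=7,fy=7,interpolation=cv2.INTER_LANCZOS4)
c=np.zeros((600,800,3),np.uint8); c[:a.shape[0],:a.shape[1]]=a; c[:b.shape[0],410:410+b.shape[1]]=b
s=cv2.imread("pics/side0.png")
e=cv2.resize(s[236:292,200:275],None,fx=5.3,fy=5.3,interpolation=cv2.INTER_LANCZOS4)
c[300:300+e.shape[0],:e.shape[1]]=e[:300]
cv2.imwrite("pics/v3.png",c)
h=cv2.cvtColor(t,cv2.COLOR_BGR2HSV)
m=cv2.inRange(h,(15,90,120),(35,255,255)); 
for nm,(r0,r1,c0,c1) in dict(plate=(205,230,178,200),mark=(160,190,315,335)).items():
    y,x=np.nonzero(m[r0:r1,c0:c1]); print(nm,len(x),x.mean()+c0,y.mean()+r0)
for z,(u,v) in [(0,(190,217)),(0.042,(190,216)),(0.215,(323,176)),(0.046,(316,215))]: print(back("top",u,v,z).round(4))
E
```

```text
plate 108 189.01851851851853 215.35185185185185
mark 57 329.4736842105263 173.87719298245614
[0.5368 0.1783 0.    ]
[0.5351 0.172  0.042 ]
[ 0.6239 -0.1966  0.215 ]
[ 0.5416 -0.2002  0.046 ]
```

View pics/v3.png

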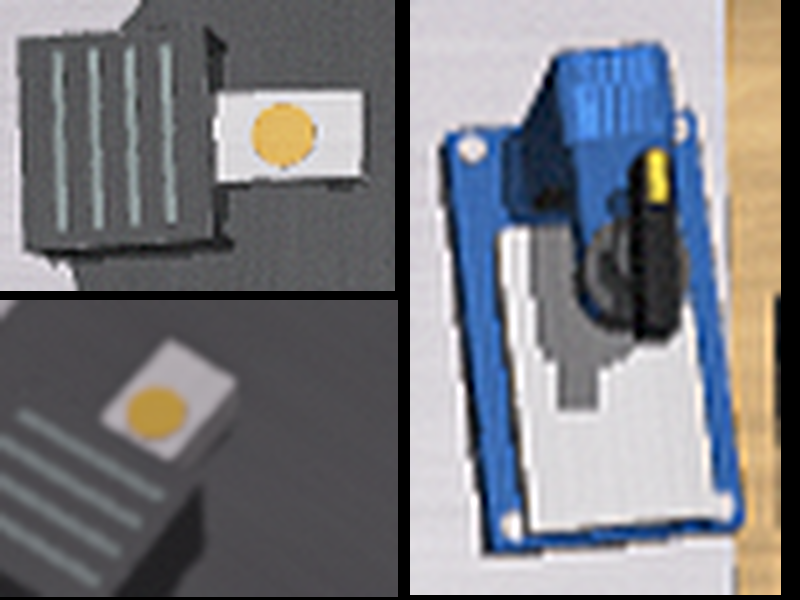

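The crop confirms the choice: an aluminium block with a brass plate (plate centre at full px 189,215) whose yellow end is under the shelf. The larger clamp's bolts sit at about (297,171), (327,168), (303,225) and (333,222). Next I fit the poses.

```bash
cat > fit.py <<'E'
from h import *
from scipy.optimize import least_squares
def pose(p,L): 
    c,s=np.cos(p[2]),np.sin(p[2]); L=np.asarray(L,float)
    return np.c_[p[0]+c*L[:,0]-s*L[:,1],p[1]+s*L[:,0]+c*L[:,1],L[:,2]]
pb=lambda x,y:(288+(x-410+.5)/7-.5,150+(y+.5)/7-.5)
pa=lambda x,y:(135+(x+.5)/5.2-.5,190+(y+.5)/5.2-.5)
E
python3 - <<'E'
from fit import *
bolts=[pb(473,147),pb(683,127),pb(513,527),pb(726,505)]
bed=[pb(532,530),pb(714,518)]
base=[pb(445,133),pb(742,525)]
def r(p):
    a,b=p[3:5]
    L=[(-.0025+a,b,.028),(-.0025+a,-b,.028),(-.0025-a,b,.028),(-.0025-a,-b,.028),(-.09,.04,.046),(-.09,-.04,.046),(.09,.055,.026),(-.095,-.055,.026)]
    return (proj("top",pose(p,L))-np.array(bolts+bed+base)).ravel()
s=least_squares(r,[.6,-.2,.1,.08,.045],loss="soft_l1"); print("seat",s.x.round(4),np.degrees(s.x[2]).round(2)); print(s.fun.round(2)); print(r(s.x).reshape(-1,2).round(2).tolist())
mc=[pa(361,92),pa(361,177),(189.02,215.35)]
def rm(p): return (proj("top",pose(p,[(.09,.025,.04),(.09,-.025,.04),(.045,0,.042)]))-np.array(mc)).ravel()
m=least_squares(rm,[.53,.22,-1.57]); print("mould",m.x.round(4),np.degrees(m.x[2]).round(2),m.fun.round(2))
# overlay in both cameras
def box(p,x0,x1,y0,y1,z0,z1): return [pose(p,[(x0,y0,z),(x1,y0,z),(x1,y1,z),(x0,y1,z)]) for z in (z0,z1)]
P=s.x;Q=m.x
polys=box(P,-.095,.09,-.055,.055,0,.026)+box(P,-.09,.04,-.04,.04,.046,.046)[:1]+box(Q,-.09,.09,-.025,.025,0,.04)+box(P,-.035,.035,-.007,.007,.215,.215)[:1]
K=4; out=[]
for n,(r0,c0) in dict(top=(145,140),side=(130,200)).items():
    im=cv2.resize(cv2.imread(f"pics/{n}0.png"),None,fx=K,fy=K,interpolation=cv2.INTER_CUBIC)
    for q in polys: cv2.polylines(im,[np.int32((proj(n,q)+.5)*K)],True,(0,0,255),1)
    out.append(im)
a=out[0][150*K:240*K,140*K:340*K]; b=out[1][125*K:275*K,200*K:330*K]
cv2.imwrite("pics/v4a.png",a)
o=np.zeros((600,800,3),np.uint8); o[:,:b.shape[1]]=b[:600]; 
a2=out[0][150*K:240*K,280*K:345*K]; o[:a2.shape[0],530:530+a2.shape[1]]=a2
a3=out[0][195*K:240*K,150*K:215*K]; o[380:380+a3.shape[0],530:530+a3.shape[1]]=a3
cv2.imwrite("pics/v4.png",o)
E
```

```text
seat [ 0.6036 -0.1976  0.0984  0.0829  0.0458] 5.64
[-0.34 -0.05 -0.39  0.22 -0.34 -0.15 -0.22  0.31 -0.3   0.24  0.77 -0.42
  0.27 -0.73  0.82  0.46]
[[-0.34, -0.05], [-0.39, 0.22], [-0.34, -0.15], [-0.22, 0.31], [-0.3, 0.24], [0.77, -0.42], [0.27, -0.73], [0.82, 0.46]]
mould [ 0.5358  0.2205 -1.5513] -88.88 [ 0.18 -0.26  0.01  0.17 -0.18  0.09]
```

View pics/v4.png

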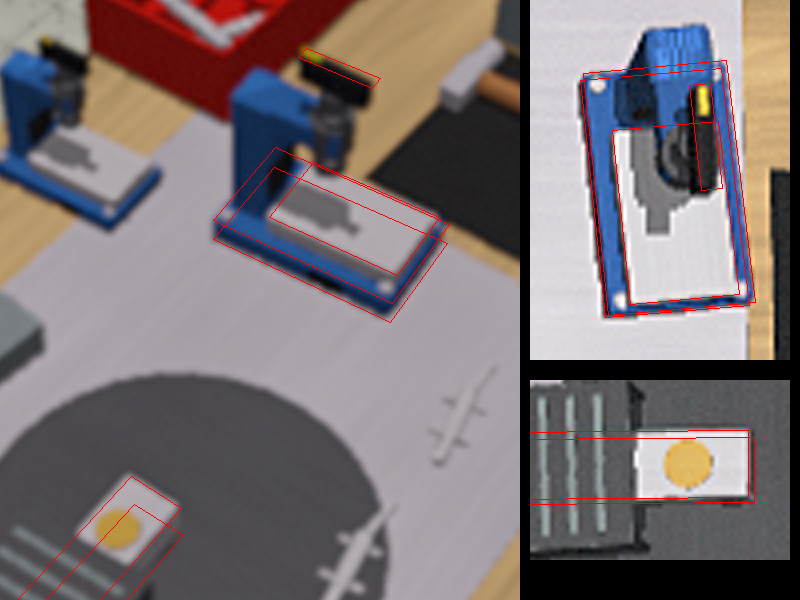

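```bash
cat >> h.py <<'E'
def go(x,y,z,yawdeg):
    s=manip.read_state(); M=R.from_rotvec(s["tcp_rot"]).as_matrix()
    d=(M.T@(np.array([x,y,z])-s["tool_pos"]))/.2
    yaw=np.degrees(np.arctan2(M[1,0],M[0,0])); sp=-((yawdeg-yaw+180)%360-180)/30
    print("t %.2f tcp"%s["time_s"],s["tool_pos"].round(4),"yaw %.2f tilt %.2f"%(yaw,np.degrees(np.arccos(-M[2,2]))),"q7 %.2f"%s["joint_pos"][6],"F",s["ft_force"].round(1),"T",s["wrist_torque"].round(2),"op %.4f"%s["opening"],"gf %.1f"%s["grasp_force"])
    print("need",d.round(3),"spin",round(sp,3))
E
python3 -c "
from h import *
go(.537,.1555,.30,91.1)"
```

```text
t 1.10 tcp [ 0.3172 -0.6519  0.2313] yaw 25.95 tilt 0.00 q7 -0.03 F [-0.7  0.   1.3] T [ 0.02  0.02 -0.01] op 0.0852 gf 0.0
need [ 2.755 -3.149 -0.344] spin -2.172
```

>>> send_rows(
  steps=[
    [0.3, -0.3, -0.35, 0, 1],
    [0.92, -1, -0.35, -0.5, 1],
    [0.92, -1, -0.35, -0.7, 1],
    [0.92, -1, -0.35, -0.7, 1],
    [0.92, -1, -0.35, -0.7, 1],
    [0.92, -1, -0.35, -0.7, 1],
    [0.92, -1, -0.35, -0.7, 1],
    [0.92, -1, -0.35, -0.7, 1],
  ],
)

```text
time_s: 1.77
tool_pos: [0.3992, -0.3834, 0.3029]
tcp_rot: [-2.873, -1.267, -0.007]
ft_force: [0.5, 0.6, -0.1]
opening: 0.0854
grasp_force: 0.0
```

>>> send_rows(
  steps=[
    [1, -0.6, 0, -0.5, 1],
    [1, -0.6, 0, -0.7, 1],
    [1, -0.6, 0, -0.7, 1],
    [1, -0.6, 0, -0.7, 1],
    [1, -0.6, 0, -0.7, 1],
    [1, -0.6, 0, -0.7, 1],
    [1, -0.6, 0, -0.7, 1],
  ],
)

```text
time_s: 2.35
tool_pos: [0.4456, -0.1571, 0.3019]
tcp_rot: [-2.595, -1.768, -0.004]
ft_force: [-0.4, -0.1, -0.8]
opening: 0.085
grasp_force: 0.0
```

```bash
python3 -c "
from h import *
go(.537,.1555,.12,91.1)"
```

```text
t 2.35 tcp [ 0.4456 -0.1571  0.3019] yaw 68.54 tilt 0.16 q7 -0.21 F [-0.4 -0.1 -0.8] T [-0.03  0.01  0.02] op 0.0850 gf 0.0
need [ 1.619 -0.147  0.914] spin -0.752
```

>>> send_rows(
  steps=[
    [1, -0.09, 0.2, -0.75, 1],
    [1, -0.09, 0.3, -0.75, 1],
    [1, -0.09, 0.3, -0.75, 1],
    [1, -0.09, 0.3, -0.75, 1],
    [1, -0.09, 0.3, -0.75, 1],
    [1, -0.09, 0.3, -0.75, 1],
    [1, -0.09, 0.3, -0.75, 1],
  ],
)

```text
time_s: 2.93
tool_pos: [0.5029, 0.0307, 0.2407]
tcp_rot: [-2.206, -2.235, -0.0]
ft_force: [-0.2, -1.5, -0.1]
opening: 0.0852
grasp_force: 0.0
```

```bash
python3 -c "
from h import *
go(.537,.1555,.012,91.1)"
```

```text
t 2.93 tcp [0.5029 0.0307 0.2407] yaw 90.74 tilt 0.07 q7 -0.34 F [-0.2 -1.5 -0.1] T [-0.05 -0.06 -0.02] op 0.0852 gf 0.0
need [0.62  0.18  1.144] spin -0.012
```

>>> send_rows(
  steps=[
    [0.2, 0.06, 0.2, -0.01, 1],
    [0.4, 0.12, 0.4, -0.01, 1],
    [0.62, 0.18, 0.6, -0.01, 1],
    [0.62, 0.18, 0.6, -0.01, 1],
    [0.62, 0.18, 0.6, -0.01, 1],
    [0.62, 0.18, 0.6, -0.01, 1],
  ],
)

```text
time_s: 3.43
tool_pos: [0.5372, 0.1533, 0.1195]
tcp_rot: [-2.204, -2.237, 0.004]
ft_force: [-0.2, -1.1, -0.2]
opening: 0.0854
grasp_force: 0.0
```

>>> send_rows(
  steps=[
    [0, 0, 0.2, 0, 1],
    [0, 0, 0.35, 0, 1],
    [0, 0, 0.48, 0, 1],
    [0, 0, 0.54, 0, 1],
    [0, 0, 0.54, 0, 1],
    [0, 0, 0.54, 0, 1],
    [0, 0, 0.54, 0, 1],
  ],
)

```text
time_s: 4.02
tool_pos: [0.5389, 0.1521, 0.0151]
tcp_rot: [2.207, 2.233, 0.004]
ft_force: [-0.6, 0.1, 1.3]
opening: 0.0853
grasp_force: 0.0
```

```bash
python3 - <<'E'
from h import *
go(.537,.1555,.012,91.1)
K=6; t=manip.snapshot("top")[190:256,140:240,::-1]; s=manip.snapshot("side")[215:300,180:280,::-1]
a=cv2.resize(t,None,fx=4,fy=4,interpolation=cv2.INTER_CUBIC);b=cv2.resize(s,None,fx=4,fy=4,interpolation=cv2.INTER_CUBIC)
o=np.zeros((340,800,3),np.uint8);o[:a.shape[0],:400]=a;o[:b.shape[0],400:]=b;cv2.imwrite("pics/v5.png",o)
E
```

```text
t 4.02 tcp [0.5389 0.1521 0.0151] yaw 90.65 tilt 0.17 q7 -0.77 F [-0.6  0.1  1.3] T [-0.01  0.03 -0.01] op 0.0853 gf 0.0
need [ 0.017 -0.01   0.015] spin -0.015
```

View pics/v5.png

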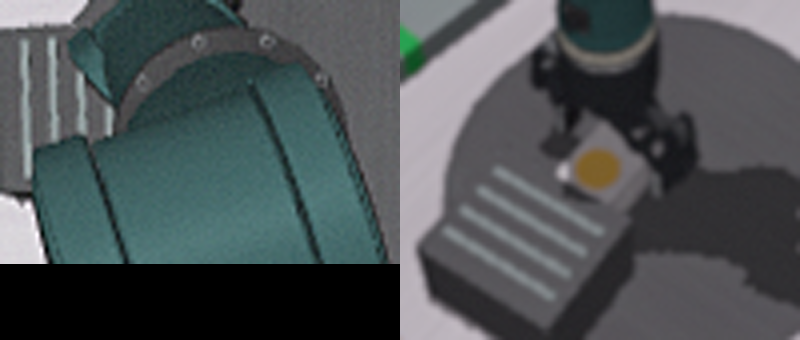

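The side crop shows the open fingers straddling the mould's brass end, with the plate at (597,170), clear of the shelf. Now I close the gripper.

>>> send_rows(
  steps=[
    [0, -0.01, 0.015, -0.01, 0.4],
    [0, -0.01, 0.015, -0.01, 0],
    [0, -0.01, 0.015, -0.01, -0.3],
    [0, -0.01, 0.015, -0.01, -0.6],
    [0, -0.01, 0.015, -0.01, -1],
    [0, -0.01, 0.015, -0.01, -1],
    [0, -0.01, 0.015, -0.01, -1],
    [0, -0.01, 0.015, -0.01, -1],
  ],
  squeeze=60,
)

```text
time_s: 4.78
tool_pos: [0.536, 0.1529, 0.0111]
tcp_rot: [2.2, 2.241, 0.001]
ft_force: [0.3, -0.3, 6.2]
opening: 0.0493
grasp_force: 63.5
```

```bash
python3 -c "
from h import *
go(.537+.004,.1521-.135,.012,91.1)"
```

```text
t 4.78 tcp [0.536  0.1529 0.0111] yaw 91.05 tilt 0.07 q7 -0.77 F [ 0.3 -0.3  6.2] T [-0.12 -0.01 -0.03] op 0.0493 gf 63.5
need [-0.68   0.012 -0.005] spin -0.002
```

>>> send_rows(
  steps=[
    [-0.06, 0, -0.005, 0, -1],
    [-0.18, 0, -0.005, 0, -1],
    [-0.3, 0, -0.005, 0, -1],
    [-0.42, 0, -0.005, 0, -1],
    [-0.54, 0, -0.005, 0, -1],
    [-0.66, 0, -0.005, 0, -1],
    [-0.73, 0, -0.005, 0, -1],
    [-0.75, 0, -0.005, 0, -1],
  ],
)

```text
time_s: 5.45
tool_pos: [0.5377, -0.001, 0.0111]
tcp_rot: [2.206, 2.236, -0.002]
ft_force: [0.0, 1.4, -1.5]
opening: 0.0488
grasp_force: 63.1
```

>>> send_rows(
  steps=[
    [0, 0, 0, 0, -1],
    [0, 0, 0, 0, -0.3],
    [0, 0, 0, 0, 0.3],
    [0, 0, 0, 0, 1],
    [0, 0, 0, 0, 1],
    [0, 0, 0, 0, 1],
  ],
)

```text
time_s: 5.95
tool_pos: [0.5382, 0.0041, 0.0114]
tcp_rot: [-2.199, -2.243, -0.001]
ft_force: [-0.5, -0.4, 0.2]
opening: 0.0855
grasp_force: 0.0
```

```bash
python3 -c "
from h import *
s=manip.read_state();p=s['tool_pos']
go(p[0]-.002,p[1]+.12,.09,91.1)"
```

```text
t 5.95 tcp [0.5382 0.0041 0.0114] yaw 91.15 tilt 0.03 q7 -0.57 F [-0.5 -0.4  0.2] T [-0.05 -0.02  0.01] op 0.0855 gf 0.0
need [ 0.6    0.002 -0.393] spin 0.002
```

>>> send_rows(
  steps=[
    [0.1, 0, 0, 0, 1],
    [0.25, 0, 0, 0, 1],
    [0.4, 0, 0, 0, 1],
    [0.55, 0, 0, 0, 1],
    [0.6, 0, 0, 0, 1],
    [0.6, 0, 0, 0, 1],
    [0.6, 0, 0, 0, 1],
  ],
)

```text
time_s: 6.53
tool_pos: [0.5356, 0.1228, 0.0113]
tcp_rot: [2.199, 2.243, -0.002]
ft_force: [0.3, -0.4, 0.9]
opening: 0.0852
grasp_force: 0.0
```

```bash
python3 - <<'E'
from h import *
go(.538,.124,.011,91.1)
s0=manip.snapshot("side"); s=s0[:,:,::-1].copy()
h=cv2.cvtColor(s,cv2.COLOR_BGR2HSV); m=cv2.inRange(h,(15,90,90),(35,255,255))
c=proj("side",[(.538,.025,.042)])[0]; print(c)
n,l,st,ce=cv2.connectedComponentsWithStats(m)
for i in range(1,n):
    if st[i,4]>15 and np.linalg.norm(ce[i]-c)<80: print(st[i],ce[i],back("side",*ce[i],.042).round(4))
b=s[190:310,180:340]; cv2.imwrite("pics/v6.png",cv2.resize(b,None,fx=4,fy=4,interpolation=cv2.INTER_CUBIC))
E
```

```text
t 6.53 tcp [0.5356 0.1228 0.0113] yaw 91.13 tilt 0.06 q7 -0.73 F [ 0.3 -0.4  0.9] T [0.01 0.09 0.02] op 0.0852 gf 0.0
need [0.006 0.012 0.001] spin 0.001
[258.96503936 225.61748702]
[254 222  10   8  64] [258.609375 225.421875] [0.5394 0.0251 0.042 ]
[227 240  22  24 317] [237.4384858  251.95268139] [0.5298 0.146  0.042 ]
```

View pics/v6.png

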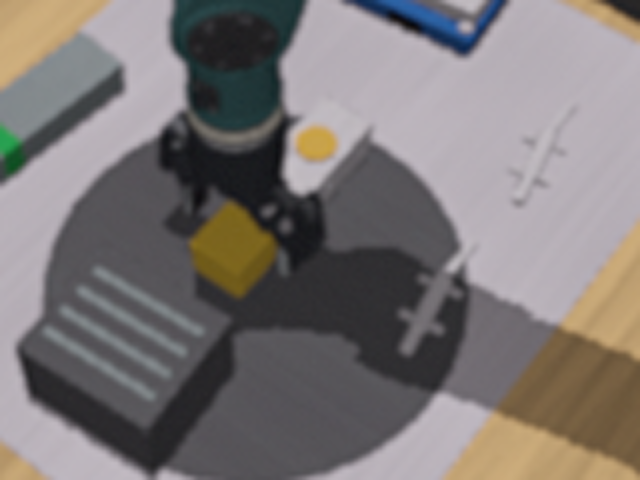

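The picture shows the yellow grip end, about (234,250) in the crop, fully clear of the shelf and between the fingers. The plate is at (0.539, 0.025), so mould_mid is about (0.538, 0.070). I'll take it by the grip end.

>>> send_rows(
  steps=[
    [0, 0, 0.025, 0, 0.4],
    [0, 0, 0.025, 0, 0],
    [0, 0, 0.025, 0, -0.4],
    [0, 0, 0.025, 0, -1],
    [0, 0, 0.025, 0, -1],
    [0, 0, 0.025, 0, -1],
    [0, 0, 0.025, 0, -1],
    [0, 0, 0.025, 0, -1],
  ],
  squeeze=105,
)

```text
time_s: 7.25
tool_pos: [0.5359, 0.1216, 0.0063]
tcp_rot: [2.202, 2.24, -0.002]
ft_force: [0.2, -3.0, 1.7]
opening: 0.0484
grasp_force: 109.0
```

>>> send_rows(
  steps=[
    [0, 0, -0.05, 0, -1],
    [0, 0, -0.15, 0, -1],
    [0, 0, -0.27, 0, -1],
    [0, 0, -0.37, 0, -1],
    [0, 0, -0.45, 0, -1],
    [0, 0, -0.48, 0, -1],
    [0, 0, -0.48, 0, -1],
  ],
)

```text
time_s: 7.83
tool_pos: [0.5366, 0.1239, 0.1038]
tcp_rot: [2.2, 2.242, 0.005]
ft_force: [-0.5, 0.7, -4.8]
opening: 0.0489
grasp_force: 109.5
```

```bash
python3 - <<'E'
from h import *
# seat (.6036,-.197) yaw 5.64; mould mid at seat-.045-.06 (60 mm short), grip offset -.053
th=np.radians(5.64); d=np.array([np.cos(th),np.sin(th)]); S=np.array([.6036,-.1965])
g=S+d*(-.045-.053); print("final",g.round(4)); a=g-d*.10; print("approach",a.round(4),np.linalg.norm(a))
go(a[0],a[1],.12,185.64)
E
```

```text
final [ 0.5061 -0.2061]
approach [ 0.4066 -0.216 ] 0.4603564970772276
t 7.83 tcp [0.5366 0.1239 0.1038] yaw 91.08 tilt 0.20 q7 -0.65 F [-0.5  0.7 -4.8] T [ 0.23 -0.02 -0.07] op 0.0489 gf 109.5
need [-1.687 -0.682 -0.086] spin -3.152
```

>>> send_rows(
  steps=[
    [-0.1, -0.06, -0.03, -0.2, -1],
    [-0.2, -0.13, -0.07, -0.4, -1],
    [-0.3, -0.19, -0.08, -0.6, -1],
    [-0.4, -0.25, -0.08, -0.8, -1],
    [-0.46, -0.29, -0.08, -0.95, -1],
    [-0.46, -0.29, -0.08, -1, -1],
    [-0.46, -0.29, -0.08, -1, -1],
  ],
)

```text
time_s: 8.42
tool_pos: [0.4784, 0.0292, 0.1173]
tcp_rot: [-1.547, -2.731, 0.001]
ft_force: [0.5, 1.2, -4.2]
opening: 0.0483
grasp_force: 109.7
```

>>> send_rows(
  steps=[
    [-0.06, -0.07, 0, -0.2, -1],
    [-0.12, -0.14, 0, -0.4, -1],
    [-0.18, -0.22, 0, -0.6, -1],
    [-0.25, -0.29, 0, -0.8, -1],
    [-0.31, -0.36, 0, -0.95, -1],
    [-0.31, -0.36, 0, -1, -1],
    [-0.31, -0.36, 0, -1, -1],
  ],
)

```text
time_s: 9.0
tool_pos: [0.4502, -0.0603, 0.1178]
tcp_rot: [-0.789, -3.04, -0.002]
ft_force: [0.5, 1.2, -4.1]
opening: 0.0485
grasp_force: 109.9
```

>>> send_rows(
  steps=[
    [-0.01, -0.08, 0, -0.2, -1],
    [-0.02, -0.16, 0, -0.4, -1],
    [-0.03, -0.25, 0, -0.6, -1],
    [-0.05, -0.33, 0, -0.8, -1],
    [-0.06, -0.42, 0, -0.95, -1],
    [-0.06, -0.42, 0, -1, -1],
    [-0.06, -0.42, 0, -1, -1],
  ],
)

```text
time_s: 9.58
tool_pos: [0.4205, -0.1391, 0.1181]
tcp_rot: [-0.026, 3.141, 0.002]
ft_force: [0.4, -0.2, -4.1]
opening: 0.0484
grasp_force: 110.1
```

```bash
python3 -c "
from h import *
go(.4066,-.216,.12,185.64)"
```

```text
t 9.58 tcp [ 0.4205 -0.1391  0.1181] yaw -179.07 tilt 0.08 q7 1.01 F [ 0.4 -0.2 -4.1] T [0.04 0.17 0.01] op 0.0484 gf 110.1
need [ 0.076 -0.383 -0.01 ] spin -0.157
```

>>> send_rows(
  steps=[
    [0.02, -0.1, 0, -0.08, -1],
    [0.04, -0.2, 0, -0.16, -1],
    [0.07, -0.3, 0, -0.16, -1],
    [0.076, -0.38, 0, -0.16, -1],
    [0.076, -0.38, 0.05, -0.16, -1],
    [0.076, -0.38, 0.15, -0.16, -1],
    [0.076, -0.38, 0.23, -0.16, -1],
    [0.076, -0.38, 0.25, -0.16, -1],
  ],
)

```text
time_s: 10.25
tool_pos: [0.4067, -0.2141, 0.0669]
tcp_rot: [0.161, -3.136, -0.003]
ft_force: [0.6, 0.7, -4.4]
opening: 0.0487
grasp_force: 110.1
```

```bash
python3 - <<'E'
from h import *
go(.4066,-.216,.058,185.64)
o=np.zeros((600,800,3),np.uint8)
t=manip.snapshot("top")[145:245,285:350,::-1]; s=manip.snapshot("side")[115:265,245:345,::-1]
a=cv2.resize(t,None,fx=6,fy=6,interpolation=cv2.INTER_CUBIC); b=cv2.resize(s,None,fx=4,fy=4,interpolation=cv2.INTER_CUBIC)
o[:600,:390]=a; o[:600,400:]=b; cv2.imwrite("pics/v7.png",o)
E
```

```text
t 10.25 tcp [ 0.4067 -0.2141  0.0669] yaw -174.11 tilt 0.13 q7 1.13 F [ 0.6  0.7 -4.4] T [ 0.01  0.25 -0.02] op 0.0487 gf 110.1
need [ 0.001 -0.01   0.044] spin 0.008
```

View pics/v7.png

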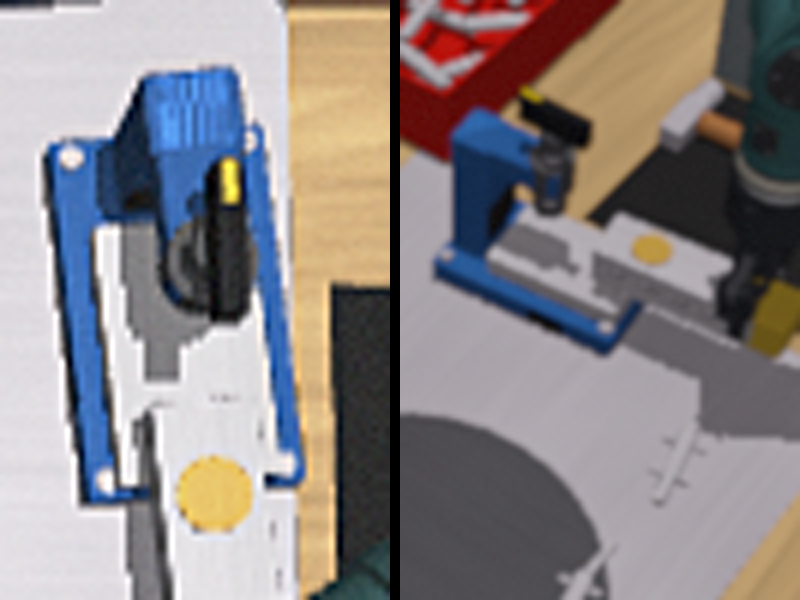

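The mould is over the bed front, level and in line, with its plate at (214,493) in the top crop. Next I compare the plate with the bed midline numerically.

```bash
python3 - <<'E'
from fit import *
th=np.radians(5.64); d=np.array([np.cos(th),np.sin(th)]); n=np.array([-d[1],d[0]]); S=np.array([.6036,-.1965])
def loc(u,v,z,c="top"): p=back(c,u,v,z)[:2]-S; return (np.array([p@d,p@n])*1000).round(1)
im=manip.snapshot("top"); h=cv2.cvtColor(im,cv2.COLOR_RGB2HSV); m=cv2.inRange(h,(15,90,120),(35,255,255))[212:240,308:332]
y,x=np.nonzero(m); u,v=x.mean()+308,y.mean()+212; print("plate",u,v,loc(u,v,.103))
si=manip.snapshot("side"); h=cv2.cvtColor(si,cv2.COLOR_RGB2HSV); m=cv2.inRange(h,(15,90,90),(35,255,255))[168:188,300:318]
y,x=np.nonzero(m); u,v=x.mean()+300,y.mean()+168; print("plate side",u,v,loc(u,v,.103,"side"))
print("tcp",[(np.array([q@d,q@n])*1000).round(1) for q in [manip.read_state()["tool_pos"][:2]-S]])
# bed edges at z=.046 along several rows: brightness transitions (v3 picture, unoccluded)
t=cv2.imread("pics/top0.png"); hs=cv2.cvtColor(t,cv2.COLOR_BGR2HSV)
for r in (212,216,220):
    row=hs[r,292:342]; blue=(row[:,1]>120)&(row[:,0]>95)&(row[:,0]<130); w=np.nonzero(blue)[0]+292
    print(r,w.tolist())
    L=w[w<315];Rr=w[w>315]
    print(" base",loc(L.min()-.5,r,.026),loc(Rr.max()+.5,r,.026)," bed",loc(L.max()+.5,r,.046),loc(Rr.min()-.5,r,.046))
E
```

```text
plate 320.40495867768595 226.68595041322314 [-101.9    2.1]
plate side 307.35714285714283 176.30357142857142 [-97.8   0.6]
tcp [array([-197.1,    0.9])]
212 [297, 298, 299, 300, 301, 302, 331, 332, 333]
 base [-45.9  56.7] [-55.6 -53.8]  bed [-49.7  41.1] [-57.  -41.2]
216 [298, 299, 300, 301, 302, 331, 332, 333, 334]
 base [-58.1  54.9] [-67.8 -55.3]  bed [-61.5  42.4] [-68.8 -39.8]
220 [298, 299, 300, 301, 302, 303, 334]
 base [-70.1  56.2] [-79.8 -53.9]  bed [-73.6  40.7] [-81.3 -47.2]
```

>>> send_rows(
  steps=[
    [0, -0.006, 0.06, 0.01, -1],
    [0, -0.006, 0.06, 0.01, -1],
    [-0.08, -0.006, 0.06, 0.01, -1],
    [-0.18, -0.006, 0.06, 0.01, -1],
    [-0.28, -0.006, 0.06, 0.01, -1],
    [-0.38, -0.006, 0.06, 0.01, -1],
    [-0.44, -0.006, 0.06, 0.01, -1],
    [-0.45, -0.006, 0.06, 0.01, -1],
  ],
)

```text
time_s: 11.12
tool_pos: [0.4997, -0.2074, 0.0576]
tcp_rot: [-0.153, 3.132, 0.001]
ft_force: [0.9, -1.2, -3.4]
opening: 0.0487
grasp_force: 110.2
```

>>> send_rows(
  steps=[
    [-0.01, 0, 0, 0, -1],
    [-0.015, 0, 0, 0, -1],
    [-0.02, 0, 0, 0, -1],
    [-0.025, 0, 0, 0, -1],
    [-0.025, 0, 0, 0, -1],
  ],
)

```text
time_s: 11.53
tool_pos: [0.4999, -0.2078, 0.0562]
tcp_rot: [0.151, -3.137, 0.0]
ft_force: [-0.1, -1.0, -4.0]
opening: 0.0487
grasp_force: 110.2
```

```bash
python3 -c "
from h import *
go(.5061,-.2066,.052,185.64)"
```

```text
t 11.53 tcp [ 0.4999 -0.2078  0.0562] yaw -174.47 tilt 0.05 q7 1.14 F [-0.1 -1.  -4. ] T [-0.04  0.22 -0.02] op 0.0487 gf 110.2
need [-0.032  0.003  0.021] spin -0.004
```

>>> send_rows(
  steps=[
    [-0.005, 0, 0.012, 0, -1],
    [-0.01, 0, 0.012, 0, -1],
    [-0.015, 0, 0.012, 0, -1],
    [-0.02, 0, 0.012, 0, -1],
    [-0.025, 0, 0.012, 0, -1],
    [-0.03, 0, 0.012, 0, -1],
    [-0.03, 0, 0.012, 0, -1],
  ],
)

```text
time_s: 12.12
tool_pos: [0.507, -0.2069, 0.054]
tcp_rot: [-0.152, 3.137, 0.0]
ft_force: [1.1, -0.2, -4.4]
opening: 0.0486
grasp_force: 110.2
```

```bash
python3 -c "
from h import *
go(.5061,-.2066,.052,185.64)"
```

```text
t 12.12 tcp [ 0.507  -0.2069  0.054 ] yaw -174.45 tilt 0.03 q7 1.14 F [ 1.1 -0.2 -4.4] T [-0.05  0.25  0.03] op 0.0486 gf 110.2
need [0.004 0.002 0.01 ] spin -0.003
```

>>> send_rows(
  steps=[
    [-0.004, 0, 0, 0, -1],
    [-0.008, 0, 0, 0, -1],
    [-0.012, 0, 0, 0, -1],
    [-0.015, 0, 0, 0, -1],
    [-0.015, 0, 0, 0, -1],
  ],
)

```text
time_s: 12.53
tool_pos: [0.5084, -0.2068, 0.0537]
tcp_rot: [0.152, -3.136, 0.001]
ft_force: [-2.6, -1.1, -2.5]
opening: 0.0484
grasp_force: 110.4
```

>>> send_rows(
  steps=[
    [-0.002, 0, 0.003, 0, -1],
    [-0.003, 0, 0.006, 0, -1],
    [-0.003, 0, 0.008, 0, -1],
    [-0.003, 0, 0.008, 0, -1],
    [-0.003, 0, 0.008, 0, -1],
  ],
)

```text
time_s: 12.95
tool_pos: [0.5085, -0.2069, 0.0523]
tcp_rot: [0.152, -3.135, 0.002]
ft_force: [-6.3, -1.4, 1.0]
opening: 0.0491
grasp_force: 111.4
```

```bash
python3 -c "
from h import *
go(.5061,-.2066,.052,185.64)"
```

```text
t 12.95 tcp [ 0.5085 -0.2069  0.0523] yaw -174.45 tilt 0.18 q7 1.13 F [-6.3 -1.4  1. ] T [-0.07  0.87  0.09] op 0.0491 gf 111.4
need [0.012 0.002 0.002] spin -0.003
```

>>> send_rows(
  steps=[
    [0, 0, 0.001, 0, -0.6],
    [0, 0, 0.001, 0, -0.1],
    [0, 0, 0.001, 0, 0.2],
    [0, 0, 0.001, 0, 0.6],
    [0, 0, 0.001, 0, 0.7],
    [0, 0, 0.001, 0, 0.7],
    [0, 0, 0.001, 0, 0.7],
  ],
  squeeze=40,
)

```text
time_s: 13.53
tool_pos: [0.5113, -0.2065, 0.0525]
tcp_rot: [-0.152, 3.136, 0.0]
ft_force: [-1.3, 0.3, -0.2]
opening: 0.0729
grasp_force: 0.0
```

```bash
python3 - <<'E'
from fit import *
go(.5061,-.2066,.052,185.64)
o=np.zeros((600,800,3),np.uint8)
T=manip.snapshot("top");Sd=manip.snapshot("side")
a=cv2.resize(T[145:245,285:350,::-1],None,fx=6,fy=6,interpolation=cv2.INTER_CUBIC); b=cv2.resize(Sd[115:265,245:345,::-1],None,fx=4,fy=4,interpolation=cv2.INTER_CUBIC)
o[:600,:390]=a; o[:600,400:]=b; cv2.imwrite("pics/v8.png",o)
E
```

```text
t 13.53 tcp [ 0.5113 -0.2065  0.0525] yaw -174.45 tilt 0.11 q7 1.13 F [-1.3  0.3 -0.2] T [-0.01 -0.04 -0.02] op 0.0729 gf 0.0
need [0.026 0.002 0.002] spin -0.003
```

View pics/v8.png

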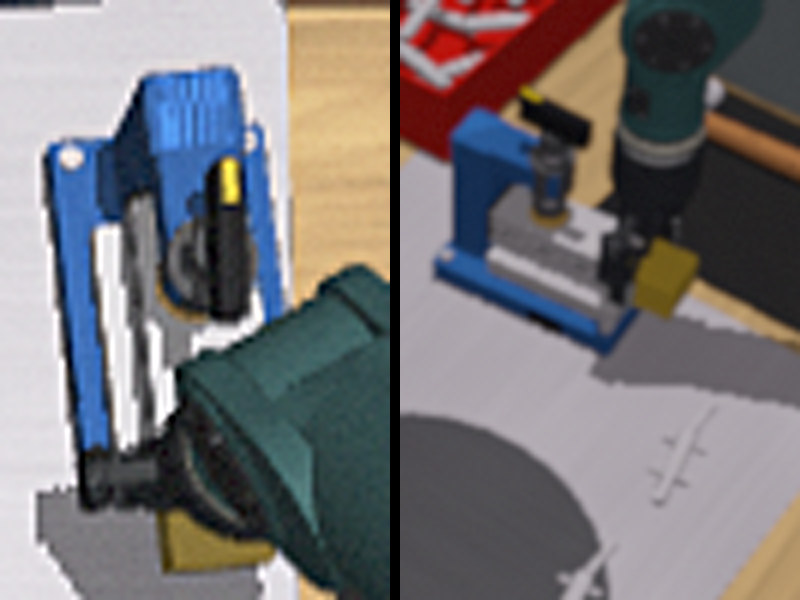

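The mould now lies on the bed with its brass plate under the pad (side crop, plate at about (548,215)), and the fingers are open around the yellow end. I'll back off and check that it is square and fully in.

>>> send_rows(
  steps=[
    [0.05, 0, 0, 0, 0.8],
    [0.15, 0, 0, 0, 0.8],
    [0.25, 0, 0, 0, 0.8],
    [0.34, 0, 0, 0, 0.8],
    [0.38, 0, 0, 0, 0],
    [0.38, 0, 0, 0, -1],
    [0.38, 0, 0, 0, -1],
    [0.38, 0, 0, 0, -1],
  ],
)

```text
time_s: 14.3
tool_pos: [0.4363, -0.2139, 0.0524]
tcp_rot: [-0.152, 3.136, 0.0]
ft_force: [-0.0, -0.0, 0.4]
opening: 0.0286
grasp_force: 0.0
```

```bash
python3 - <<'E'
from fit import *
go(.5061,-.2066,.062,185.64)
th=np.radians(5.64); d=np.array([np.cos(th),np.sin(th)]); n=np.array([-d[1],d[0]]); S=np.array([.6036,-.196])
def P(x,y,z): return np.r_[S+d*x+n*y,z]
o=np.zeros((600,800,3),np.uint8)
for c,(r0,r1,c0,c1),k,x0 in (("top",(145,245,285,350),6,0),("side",(115,265,245,345),4,400)):
    im=cv2.resize(manip.snapshot(c)[:,:,::-1],None,fx=k,fy=k,interpolation=cv2.INTER_CUBIC)
    for z in (.086,):
        q=np.array([P(-.135,-.025,z),P(-.135,.025,z),P(.045,.025,z),P(.045,-.025,z)])
        cv2.polylines(im,[np.int32((proj(c,q)+.5)*k)],True,(0,0,255),1)
    im=im[r0*k:r1*k,c0*k:c1*k]; o[:im.shape[0],x0:x0+im.shape[1]]=im
cv2.imwrite("pics/v9.png",o)
E
```

```text
t 14.30 tcp [ 0.4363 -0.2139  0.0524] yaw -174.44 tilt 0.14 q7 1.10 F [-0.  -0.   0.4] T [ 0.01 -0.03  0.02] op 0.0286 gf 0.0
need [-0.351  0.003 -0.047] spin -0.003
```

View pics/v9.png

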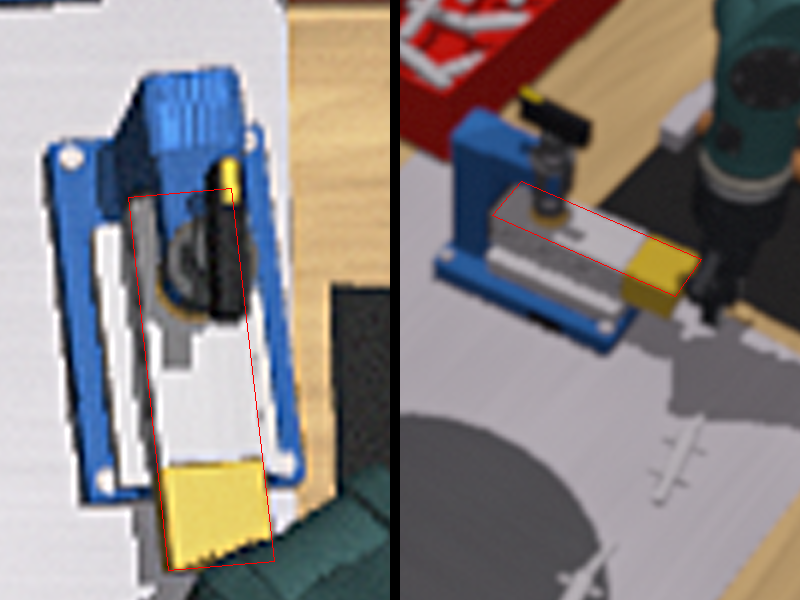

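The overlay of the nominal seated outline matches the mould in both views: square, centred and up to the stop. I'll give it one gentle nudge on the grip end to be sure it touches the stop.

>>> send_rows(
  steps=[
    [0, 0, -0.04, 0, -1],
    [-0.03, 0, -0.04, 0, -1],
    [-0.06, 0, -0.04, 0, -1],
    [-0.08, 0, -0.04, 0, -1],
    [-0.09, 0, -0.04, 0, -1],
    [-0.1, 0, -0.04, 0, -1],
    [-0.105, 0, -0.04, 0, -1],
    [-0.105, 0, -0.04, 0, -1],
  ],
)

```text
time_s: 15.07
tool_pos: [0.4556, -0.2119, 0.06]
tcp_rot: [0.152, -3.138, -0.0]
ft_force: [1.1, 0.1, -0.2]
opening: -0.0002
grasp_force: 0.0
```

>>> send_rows(
  steps=[
    [-0.005, 0, 0, 0, -1],
    [-0.01, 0, 0, 0, -1],
    [-0.013, 0, 0, 0, -1],
    [-0.013, 0, 0, 0, -1],
  ],
)

```text
time_s: 15.4
tool_pos: [0.4581, -0.2117, 0.0601]
tcp_rot: [-0.152, 3.138, -0.0]
ft_force: [0.3, -0.6, -0.4]
opening: 0.0002
grasp_force: 0.0
```

>>> send_rows(
  steps=[
    [-0.005, 0, 0, 0, -1],
    [-0.01, 0, 0, 0, -1],
    [-0.015, 0, 0, 0, -1],
    [-0.018, 0, 0, 0, -1],
    [-0.018, 0, 0, 0, -1],
  ],
)

```text
time_s: 15.82
tool_pos: [0.4586, -0.2117, 0.0597]
tcp_rot: [0.151, -3.132, 0.002]
ft_force: [-5.9, -0.3, 4.3]
opening: 0.0003
grasp_force: 2.7
```

The nudge gave about 6 N with no motion, so the mould is against the stop. I'll back off, rise, and measure the wing.

>>> send_rows(
  steps=[
    [0.05, 0, 0, 0, -1],
    [0.15, 0, 0, 0, -1],
    [0.2, 0, -0.1, 0, -1],
    [0.2, 0, -0.3, 0, -1],
    [0.2, 0, -0.5, 0, -1],
    [0.2, 0, -0.7, 0, -1],
    [0.2, 0, -0.9, 0, 0],
    [0.2, 0, -1, 0, 0],
  ],
)

```text
time_s: 16.48
tool_pos: [0.4244, -0.2152, 0.2644]
tcp_rot: [-0.153, 3.131, -0.006]
ft_force: [0.2, 0.3, 1.4]
opening: 0.0231
grasp_force: 0.0
```

```bash
python3 - <<'E'
from fit import *
from scipy.optimize import minimize
V={}
for c,(r0,r1,c0,c1) in dict(top=(160,206,308,334),side=(125,160,268,304)).items():
    im=manip.snapshot(c); cv2.imwrite(f"pics/w_{c}.png",im[:,:,::-1])
    hs=cv2.cvtColor(im,cv2.COLOR_RGB2HSV); m=((hs[...,2]<70)|((hs[...,0]>22)&(hs[...,0]<34)&(hs[...,1]>150)&(hs[...,2]>100)))
    k=np.zeros(m.shape,bool); k[r0:r1,c0:c1]=m[r0:r1,c0:c1]; n,l,st,ce=cv2.connectedComponentsWithStats(k.astype(np.uint8),connectivity=4)
    i=1+np.argmax(st[1:,4]); V[c]=(l==i); print(c,st[i],ce[i].round(1))
def cost(p,ret=False):
    x,y,a=p; out=[]
    L=[(sx*.035,sy*.007,z) for sx in(-1,1) for sy in(-1,1) for z in(.185-.005*a,.215-.005*a)]
    for c,m in V.items():
        q=proj(c,pose((x,y,np.radians(5.64)-a),L)); h=cv2.convexHull(np.float32((q+.5)*8*1)).astype(np.int32)
        r=np.zeros((384*8,512*8),np.uint8); cv2.fillConvexPoly(r,h,1); r=cv2.resize(r.astype(np.float32),(512,384),interpolation=cv2.INTER_AREA)
        out.append(np.minimum(r,m).sum()/np.maximum(r,m).sum())
    return out if ret else -sum(out)
best=min((minimize(cost,[.6036,-.196,a],method="Nelder-Mead",options=dict(initial_simplex=[[.6036,-.196,a],[.608,-.196,a],[.6036,-.192,a],[.6036,-.196,a+.15]])) for a in(-.2,0,.2)),key=lambda r:r.fun)
print(best.x.round(4),cost(best.x,True)); a=best.x[2]; yaw=5.64-np.degrees(a); print("bar yaw",yaw,"centre z",.2-.005*a)
go(best.x[0],best.x[1],.25,180+yaw)
E
```

```text
top [314 172  13  27 228] [321.1 185.9]
side [275 137  18  23 209] [283.  148.4]
[ 0.6047 -0.1955  0.1384] [np.float32(0.7265842), np.float32(0.5267207)]
bar yaw -2.2891382965292673 centre z 0.19930805214939795
t 16.58 tcp [ 0.425  -0.2159  0.264 ] yaw -174.49 tilt 0.59 q7 1.55 F [ 0.6 -0.6  0.1] T [0.03 0.02 0.04] op 0.0382 gf 0.0
need [-0.903  0.016  0.077] spin 0.26
```

```bash
python3 - <<'E'
from fit import *
for c,(r0,r1,c0,c1) in dict(top=(165,185,318,328),side=(134,148,272,286)).items():
    im=cv2.imread(f"pics/w_{c}.png"); hs=cv2.cvtColor(im,cv2.COLOR_BGR2HSV)
    m=((hs[...,0]>22)&(hs[...,0]<34)&(hs[...,1]>150)&(hs[...,2]>100))[r0:r1,c0:c1]
    y,x=np.nonzero(m); u,v=x.mean()+c0,y.mean()+r0; p=back(c,u,v,.2145)
    print(c,len(x),round(u,2),round(v,2),p.round(4),"yaw",np.degrees(np.arctan2(p[1]+.1957,p[0]-.6042)).round(1), "extent",x.min()+c0,x.max()+c0,y.min()+r0,y.max()+r0)
# top-view dark/yellow right edge of bar by row (top face edge, z=.2145)
g=cv2.imread("pics/w_top.png").astype(int); gr=g.sum(2)
pts=[]
for r in range(178,197):
    row=gr[r,314:336]; dk=np.nonzero(row<200)[0]
    if len(dk): e=dk.max(); f=(200-row[e])/(row[e+1]-row[e]) if e+1<len(row) else 0; pts.append((314+e+f,r)); 
P=np.array([back("top",u,v,.2145)[:2] for u,v in pts]); k=np.polyfit(P[:,0],P[:,1],1); res=P[:,1]-np.polyval(k,P[:,0]); print("edge yaw",np.degrees(np.arctan(k[0])).round(2),"y at .6042",np.polyval(k,.6042).round(4),"rms",res.std().round(5))
E
```

```text
top 20 323.05 174.85 [ 0.6271 -0.1968  0.2145] yaw -2.8 extent 322 324 172 178
side 8 277.25 138.12 [ 0.632  -0.1974  0.2145] yaw -3.4 extent 276 279 137 139
edge yaw 0.36 y at .6042 -0.2033 rms 0.0007
```

>>> send_rows(
  steps=[
    [-0.15, 0, 0, 0.05, 0.2],
    [-0.35, 0, 0, 0.1, 0.2],
    [-0.55, 0, 0, 0.23, 0.2],
    [-0.75, 0.01, 0, 0.23, 0.2],
    [-0.88, 0.016, 0.03, 0.23, 0.2],
    [-0.9, 0.016, 0.05, 0.23, 0.2],
    [-0.9, 0.016, 0.05, 0.23, 0.2],
    [-0.9, 0.016, 0.05, 0.23, 0.2],
  ],
)

```text
time_s: 17.25
tool_pos: [0.599, -0.1945, 0.2482]
tcp_rot: [-0.036, -3.138, -0.0]
ft_force: [-0.3, 0.5, -0.0]
opening: 0.0514
grasp_force: 0.0
```

```bash
python3 -c "
from h import *
go(.6042,-.196,.186,178.5)"
```

```text
t 17.25 tcp [ 0.599  -0.1945  0.2482] yaw 178.68 tilt 0.21 q7 1.27 F [-0.3  0.5 -0. ] T [ 0.03  0.07 -0.  ] op 0.0514 gf 0.0
need [-0.027 -0.007  0.311] spin 0.006
```

>>> send_rows(
  steps=[
    [-0.025, -0.007, 0.06, 0, 0.2],
    [-0.025, -0.007, 0.15, 0, 0.2],
    [-0.025, -0.007, 0.24, 0, 0.2],
    [-0.025, -0.007, 0.3, 0, 0.2],
    [-0.025, -0.007, 0.31, 0, 0.2],
    [-0.025, -0.007, 0.31, 0, 0.2],
  ],
)

```text
time_s: 17.75
tool_pos: [0.6042, -0.1967, 0.187]
tcp_rot: [-0.038, -3.139, -0.0]
ft_force: [1.2, 0.0, -0.1]
opening: 0.051
grasp_force: 0.0
```

>>> send_rows(
  steps=[
    [0, 0, 0, 0, -0.2],
    [0, 0, 0, 0, -0.4],
    [0, 0, 0, 0, -0.6],
    [0, 0, 0, 0, -1],
    [0, 0, 0, 0, -1],
    [0, 0, 0, 0, -1],
  ],
  squeeze=30,
)

```text
time_s: 18.25
tool_pos: [0.6063, -0.197, 0.1891]
tcp_rot: [0.037, 3.14, -0.003]
ft_force: [-0.2, -2.3, 5.0]
opening: 0.0137
grasp_force: 30.4
```

```bash
python3 -c "
from h import *
go(.6042,-.196,.186,178.5)"
```

```text
t 18.25 tcp [ 0.6063 -0.197   0.1891] yaw 178.63 tilt 0.13 q7 1.22 F [-0.2 -2.3  5. ] T [-0.4   0.04  0.13] op 0.0137 gf 30.4
need [0.011 0.005 0.016] spin 0.004
```

>>> send_rows(
  steps=[
    [0, 0, 0.002, 0.15, -1],
    [0, 0, 0.004, 0.3, -1],
    [0, 0, 0.006, 0.45, -1],
    [0, 0, 0.008, 0.6, -1],
    [0, 0, 0.01, 0.75, -1],
    [0, 0, 0.012, 0.9, -1],
    [0, 0, 0.013, 1, -1],
    [0, 0, 0.013, 1, -1],
  ],
  squeeze=45,
)

```text
time_s: 18.92
tool_pos: [0.6061, -0.1981, 0.1865]
tcp_rot: [0.852, 3.022, -0.005]
ft_force: [-0.3, -3.8, 6.2]
opening: 0.013
grasp_force: 47.5
```

```bash
cat > tab.py <<'E'
from h import *
go(.6045,-.1965,.186,0)
im=manip.snapshot("side"); cv2.imwrite("pics/tab_%d.png"%int(1000*manip.read_state()["time_s"]),im[:,:,::-1])
c=im[180:225,255:310].astype(int); m=(c[...,0]>c[...,1]*1.6)&(c[...,0]>c[...,2]*1.6)&(c[...,0]>70)
y,x=np.nonzero(m); print("red px",len(x),(x.mean()+255,y.mean()+180) if len(x) else "")
E
python3 tab.py
```

```text
t 18.92 tcp [ 0.6061 -0.1981  0.1865] yaw 148.50 tilt 0.20 q7 0.77 F [-0.3 -3.8  6.2] T [-0.88  0.22 -0.18] op 0.0130 gf 47.5
need [0.011 0.003 0.003] spin 4.95
red px 0
```

>>> send_rows(
  steps=[
    [0, 0, 0.002, 0.15, -1],
    [0, 0, 0.004, 0.3, -1],
    [0, 0, 0.006, 0.45, -1],
    [0, 0, 0.008, 0.6, -1],
    [0, 0, 0.01, 0.75, -1],
    [0, 0, 0.012, 0.9, -1],
    [0, 0, 0.013, 1, -1],
    [0, 0, 0.013, 1, -1],
  ],
)

```text
time_s: 19.63
tool_pos: [0.6051, -0.1988, 0.1838]
tcp_rot: [1.606, 2.699, -0.006]
ft_force: [-2.5, -5.4, 6.3]
opening: 0.0133
grasp_force: 47.7
```

>>> send_rows(
  steps=[
    [0, 0, 0.002, 0.15, -1],
    [0, 0, 0.004, 0.3, -1],
    [0, 0, 0.006, 0.45, -1],
    [0, 0, 0.008, 0.6, -1],
    [0, 0, 0.01, 0.75, -1],
    [0, 0, 0.012, 0.9, -1],
    [0, 0, 0.013, 1, -1],
    [0, 0, 0.013, 1, -1],
  ],
)

```text
time_s: 20.3
tool_pos: [0.6041, -0.1991, 0.1812]
tcp_rot: [2.25, 2.191, -0.008]
ft_force: [-3.5, -5.0, 8.6]
opening: 0.0131
grasp_force: 47.9
```

```bash
python3 tab.py
```

```text
t 20.30 tcp [ 0.6041 -0.1991  0.1812] yaw 88.48 tilt 0.29 q7 -0.09 F [-3.5 -5.   8.6] T [-1.02  0.85 -0.14] op 0.0131 gf 47.9
need [ 0.013  0.002 -0.024] spin 2.949
red px 0
```

>>> send_rows(
  steps=[
    [0, 0, 0.002, 0.15, -1],
    [0, 0, 0.004, 0.3, -1],
    [0, 0, 0.006, 0.45, -1],
    [0, 0, 0.008, 0.6, -1],
    [0, 0, 0.01, 0.75, -1],
    [0, 0, 0.012, 0.9, -1],
    [0, 0, 0.013, 1, -1],
    [0, 0, 0.013, 1, -1],
  ],
)

```text
time_s: 21.02
tool_pos: [0.603, -0.1988, 0.1786]
tcp_rot: [2.741, 1.535, -0.009]
ft_force: [-6.9, -4.1, 11.5]
opening: 0.0131
grasp_force: 48.2
```

```bash
python3 tab.py
```

```text
t 21.02 tcp [ 0.603  -0.1988  0.1786] yaw 58.49 tilt 0.34 q7 -0.52 F [-6.9 -4.1 11.5] T [-0.87  1.24 -0.06] op 0.0131 gf 48.2
need [ 0.013  0.    -0.037] spin 1.95
red px 0
```

>>> send_rows(
  steps=[
    [0, 0, 0.002, 0.13, -1],
    [0, 0, 0.004, 0.26, -1],
    [0, 0, 0.005, 0.39, -1],
    [0, 0, 0.006, 0.5, -1],
    [0, 0, 0.006, 0.5, -1],
  ],
)

```text
time_s: 21.48
tool_pos: [0.6026, -0.1984, 0.1773]
tcp_rot: [2.918, 1.164, -0.01]
ft_force: [-7.1, -4.5, 11.7]
opening: 0.0129
grasp_force: 48.2
```

```bash
python3 tab.py
```

```text
t 21.48 tcp [ 0.6026 -0.1984  0.1773] yaw 43.49 tilt 0.36 q7 -0.74 F [-7.1 -4.5 11.7] T [-0.76  1.34 -0.12] op 0.0129 gf 48.2
need [ 0.013 -0.    -0.044] spin 1.45
red px 0
```

>>> send_rows(
  steps=[
    [-0.002, 0, 0, 0.13, -1],
    [-0.004, 0, 0, 0.26, -1],
    [-0.005, 0, 0, 0.39, -1],
    [-0.005, 0, 0, 0.5, -1],
    [-0.005, 0, 0, 0.5, -1],
  ],
)

```text
time_s: 21.95
tool_pos: [0.6022, -0.1979, 0.1761]
tcp_rot: [-3.044, -0.775, 0.008]
ft_force: [-4.6, -3.6, 4.0]
opening: 0.013
grasp_force: 47.3
```

```bash
python3 tab.py
```

```text
t 21.95 tcp [ 0.6022 -0.1979  0.1761] yaw 28.56 tilt 0.30 q7 -0.95 F [-4.6 -3.6  4. ] T [-0.57  0.83 -0.09] op 0.0130 gf 47.3
need [ 0.013 -0.001 -0.05 ] spin 0.952
red px 42 (np.float64(279.8095238095238), np.float64(196.42857142857142))
```

>>> send_rows(
  steps=[
    [-0.002, 0, 0.001, 0.13, -1],
    [-0.004, 0, 0.002, 0.26, -1],
    [-0.005, 0, 0.004, 0.39, -1],
    [-0.005, 0, 0.005, 0.5, -1],
    [-0.005, 0, 0.005, 0.5, -1],
  ],
)

```text
time_s: 22.42
tool_pos: [0.602, -0.1975, 0.1748]
tcp_rot: [-3.119, -0.373, 0.006]
ft_force: [-2.9, -2.2, 1.7]
opening: 0.0132
grasp_force: 47.0
```

```bash
python3 tab.py
```

```text
t 22.42 tcp [ 0.602  -0.1975  0.1748] yaw 13.64 tilt 0.23 q7 -1.15 F [-2.9 -2.2  1.7] T [-0.43  0.67 -0.05] op 0.0132 gf 47.0
need [ 0.013 -0.002 -0.056] spin 0.455
red px 41 (np.float64(279.780487804878), np.float64(196.4878048780488))
```

The tab has popped: 42 red px at (280,196). I had already queued one more 15° step (about 1.3 mm) before I saw that. That puts the bed at 7.6 mm at most, under the 8.5 mm limit, so I stop here and let go.

>>> send_rows(
  steps=[
    [0, 0, 0, 0, -0.5],
    [0, 0, 0, 0, 0],
    [0, 0, 0, 0, 0.2],
    [0, 0, 0, 0, 0.2],
    [0, 0, -0.05, 0, 0.2],
    [0, 0, -0.15, 0, 0.2],
    [0, 0, -0.3, 0, 0.2],
    [0, 0, -0.4, 0, 0.2],
  ],
)

```text
time_s: 23.13
tool_pos: [0.605, -0.1973, 0.2582]
tcp_rot: [3.119, 0.374, 0.004]
ft_force: [1.2, 0.7, -0.4]
opening: 0.0513
grasp_force: 0.0
```

>>> send_rows(
  steps=[
    [0, 0, -0.2, 0, 0.2],
    [-0.2, 0, -0.4, 0, 0.2],
    [-0.4, -0.2, -0.4, 0, 0.2],
    [-0.6, -0.4, -0.4, 0, 0.2],
    [-0.8, -0.6, -0.4, 0, 0.2],
    [-0.8, -0.6, -0.4, 0, 0.2],
  ],
)

```text
time_s: 23.63
tool_pos: [0.4287, -0.1235, 0.3364]
tcp_rot: [3.119, 0.373, 0.003]
ft_force: [0.1, 0.9, 0.5]
opening: 0.0511
grasp_force: 0.0
```

```bash
python3 - <<'E'
from h import *
go(.6,-.2,.3,0)
o=np.zeros((600,800,3),np.uint8)
T=manip.snapshot("top");Sd=manip.snapshot("side")
a=cv2.resize(T[145:245,285:350,::-1],None,fx=6,fy=6,interpolation=cv2.INTER_CUBIC); b=cv2.resize(Sd[115:265,245:345,::-1],None,fx=4,fy=4,interpolation=cv2.INTER_CUBIC)
o[:600,:390]=a; o[:600,400:]=b; cv2.imwrite("pics/v10.png",o)
E
```

```text
t 23.63 tcp [ 0.4287 -0.1235  0.3364] yaw 13.62 tilt 0.12 q7 -1.18 F [0.1 0.9 0.5] T [ 0.08 -0.   -0.01] op 0.0511 gf 0.0
need [0.742 0.573 0.184] spin 0.454
```

View pics/v10.png

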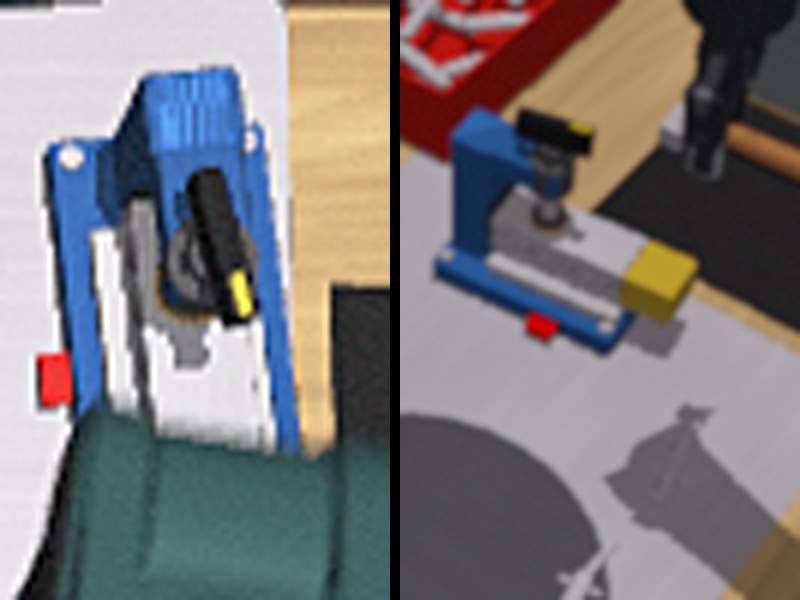

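The red tab is out ((55,380) in the top crop, (542,326) in the side crop), the pad sits on the brass plate, the mould is square on the bed, and the gripper is clear.

```bash
python3 -c "
from plant import manip
print(manip.job_done())"
```

```text
the job is handed in; nothing more can be done
None
```

The mould is clamped square under the screw pad, against the stop, and the red tab is fully out; I turned the wing about 15° past the pop by mistake, which leaves the bed at an estimated 6.3–7.6 mm (limit 8.5 mm), and the job is handed in.

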